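# Step the test regulator up four clicks

### The job

Raise the test pressure by exactly four clicks: with a fingertip against the side of the dial's grip bar, push the dial of the grey regulator box round clockwise (seen from above) until it rests in the fourth click stop from where it stands now, without gripping it or forcing it. Only then press the push button next to the dial fully down and let it come up again. Leave the dial in that stop and the loose fittings on and round the box where they are.

Things in the scene. Friction and masses are not known exactly. Their poses are not given: they have to be found in the camera images.
- regulator: Grey regulator box, 130 x 220 x 180 mm (its own x, y, z), fixed to the worktop. Origin: centre of its underside; z up. Its top is 180 mm above the origin. The dial's axis stands at box x 0, y +40 mm, the push button at x 0, y -65 mm. White tick marks on the top, 20 degrees apart, show the ten click stops; the dial starts in one of the first four.
- dial_axis (a point): Point on the dial's vertical axis at the height of the upper face of its black disc (193 mm above the worktop; disc radius 46 mm). On the disc stands, right across it, a straight upright grip bar 84 mm long, 14 mm thick and 24 mm high (top 217 mm above the worktop). Do not pinch the bar, only push one side of it.
- pointer_tip (a point): Point on the top of the grip bar, on its centre line, 40 mm from the axis, at the end with the white line. The direction from dial_axis to here turns clockwise seen from above by 20 degrees a click. Pushed off a stop the dial resists (about 5 N at 32 mm from the axis); after 10 degrees it snaps by itself into the next stop. Let go, it settles in the nearest stop.
- dial: The dial (disc and grip bar). Origin on its axis, 12 mm below point dial_axis; x along the bar to its white-line end, y to the anticlockwise side of that end, z up. The face to push near the white-line end is the one at y = +7 mm. Force on both side faces of the bar at once counts as gripping it.
- apply_top (a point): Centre of the top of the round push button (28 mm across, grey in a black collar) on the box. It is pressed straight down, travel 6 mm, about 5 N when fully down, and springs back.
- apply (a joint): Travel of the push button: 0 up, 0.006 m fully down.
- coupler: Loose brass and steel coupler standing upright, 22 mm across, 60 mm high; origin at the centre of its underside. Bystander.
- pvc_cap: Loose dark grey round cap, 65 mm across, 26 mm high; origin at the centre of its underside. Bystander.
- tee_brass: Loose brass tee, 22 x 52 x 35 mm; origin at the centre of its underside. Bystander.
- nut_m16: Loose steel hexagon nut, 24 x 28 x 13 mm, lying on top of the box near the button, towards its far long edge; origin at the centre of its underside. Bystander.

How it is judged:
On the way, in this order (a step that is already met when the one before it is completed fails the run):
1. the dial rests four clicks clockwise of where it started (distance of pointer_tip from where it was at the start of the episode between 0.0475 and 0.055 m and value of joint apply below 0.002 m), for 0.3 s.
2. the button is pressed fully down (value of joint apply above 0.0048 m), for 0.05 s.
At the end, for the whole second after the job is handed in: The dial rests 80 degrees clockwise of its start, in the fourth click stop (pointer tip 47.5 to 55 mm from where it was; a click is about 10 mm), the button is up again (within 2 mm), and the four loose fittings are within 20 mm of where they stood (all of step 1 and angular speed of dial below 0.05 rad/s and distance of each of coupler, pvc_cap, tee_brass, nut_m16 from where it was at the start of the episode below 0.02 m); the robot touches nothing.
It fails at once if the button is pressed while the dial is not four clicks up (value of joint apply above 0.003 m and not (distance of pointer_tip from where it was at the start of the episode between 0.0475 and 0.055 m)).
It fails at once if the grip bar is pinched (over 3 N on both of its sides at once) (contact force between the fingers and dial_c1 above 3 N and contact force between the fingers and dial_c2 above 3 N).
It fails at once if the dial bar is forced with more than 30 N (contact force between the fingers and dial_c1 above 30 N or contact force between the fingers and dial_c2 above 30 N).
It fails at once if a loose fitting is lifted or moved over 20 mm ((distance of coupler from where it was at the start of the episode above 0.02 m or height (world z) of coupler above 0.015 m) or (distance of pvc_cap from where it was at the start of the episode above 0.02 m or height (world z) of pvc_cap above 0.015 m) or (distance of tee_brass from where it was at the start of the episode above 0.02 m or height (world z) of tee_brass above 0.015 m) or (distance of nut_m16 from where it was at the start of the episode above 0.02 m or height (world z) of nut_m16 above 0.195 m)).
It also fails if it takes over 48 s, if anything falls off the work surface, if the arm or the gripper's body presses on something with over 40 N, if the wrist force passes 120 N, or if a joint passes its speed limit or range.

### The arm

A 7-joint arm with a two-finger parallel gripper is mounted at the origin on the work surface; the furniture and walls round the work are solid. World frame = base frame: x ahead of the robot, y to its left, z up, the work surface at z = 0. Lengths are in m, angles in rad, forces in N, time in s.
With the tool pointing down it reaches from about 0.4 to 0.875 m from the base axis. Payload 19.3 kg.
Tool frame: the origin (TCP) lies between the finger pads; the fingertips stand 17 mm ahead of it and the grasp point (between the pads) lies 2 mm behind it; x points along the fingers, y is the direction in which the jaws open and shut, and the axes are right-handed (so a half turn about x gives the same grasp; the last joint's range is limited). The gripper opens to 85 mm and grips with 20 to 120 N. Pads are 22 mm wide; open, the fingers measure 114 mm over their backs; the gripper's body (76 mm by 85 mm) begins 54 mm behind the grasp point. The pads swing forward as they close: fully open they stand 13 mm farther back than shut.
Start: joints at [-1.26, 0.521, -0.036, 1.599, 0.021, 1.021, -0.113], TCP at [0.232, 0.58, 0.248] pointing down, gripper open.
Joint ranges: [-2.91, 2.91], [-0.3, 2.13], [-1.5, 1.42], [0.17, 2.43], [-1.26, 4.41], [0.16, 1.93], [-2.52, 2.52]. Speed limits (rad/s): [1.89, 1.89, 2.39, 2.39, 3.01, 3.01, 3.01].

### API

Orientations are given as [roll, pitch, yaw] about the fixed x, y, z axes, in that order (R = Rz(yaw) Ry(pitch) Rx(roll)).
In Python, from workcell import bot gives the robot as it stands.
- The arm moves only by the shell command python3 -m creep 'ROWS' [FORCE]. ROWS is JSON, a list of rows, each an object of numbers: "wx", "wy", "wz": the turn, a rotation vector about the tool's x, y, z in degrees; "tx", "ty", "tz": the shift along the tool's x, y, z in m; "claw": the closure, from 0 (fully open) to 1 (shut). A call has 1 to 8 rows; each row is the pose to reach, as a shift and turn from the pose measured when the call began, along the tool's axes at that moment; what a row does not reach only later rows make up. A row lasts 1/10 s, in which the tool goes at most 50 mm and 8.59 degrees, less where a joint would pass 70% of its speed; a pose out of reach is approached as far as the arm can. A call with a gripper value outside its range is refused whole. The fingers move at their own pace and stop on an object; FORCE is the grip in N (left out, the last holds). Time passes only in rows, so rows that repeat a pose let the fingers close. It gives the time, the measured TCP pose, the force and the opening at its end, in the units of the state.
- bot.observe(): the state, without advancing time (a new reading comes with each control period).
- bot.grab_frame(name): name is "scene" or "top"; returns the picture (384x512x3 uint8, blue, green, red); there is no depth.
- bot.get_calibration(name): a dict with "fx", "fy", "cx", "cy" (pixels), "R" (3x3) and "t" (3): a world point X has camera coordinates R X + t. Camera axes: x right, y down, z forward; pixel columns grow to the right and rows downward; lengths in m; the calibration is good to about 2 mm. A picture is of the moment at which its call begins. get_calibration takes no time and is no camera call.
- bot.job_done(): hands the job in, once; it reports no verdict.
The state is a dict: "clock": time; "qpos": joint angles; "qd": joint speeds; "joint_efforts": joint torques, N m; "position": TCP position; "tool_rot": TCP orientation; "force": force on the tool from outside, world axes, zero at the start; "moment": the same for the moment, N m; "grip_width": finger opening in m.
Only numpy, scipy, OpenCV 4.12 (cv2) and the standard library are available. Lean on these libraries where they do the work, as an engineer would, in place of code of your own. Each camera call takes 0.05 s, during which the arm holds its last target.

## Working session

There is one attempt and no reset: what is moved stays moved. The work goes in short steps, Python scripts to look and compute and a shell command to move; the robot and the scene stay as the last step left them, time stands still between calls to the robot, and variables do not carry over. Pictures are saved under pics/ and viewed, and the job is handed in when it is done.

```bash
mkdir -p pics; ls
python3 - <<'E'
from workcell import bot
import cv2
print(bot.observe())
for n in("scene","top"):
    c=bot.get_calibration(n);print(n,c)
    cv2.imwrite(f"pics/{n}0.png",bot.grab_frame(n))
E
```

```text
pics
{'clock': 0.0, 'qpos': array([-1.26020582,  0.52203285, -0.03635626,  1.59997781,  0.02120517,
        1.02109618, -0.11280163]), 'qd': array([-0.00077814,  0.00124977,  0.00198959,  0.00066197,  0.00010954,
       -0.00176515, -0.002091  ]), 'joint_efforts': array([ 3.33796470e-04, -9.27108908e+01,  1.97965264e+00, -3.69944394e+01,
        1.77357491e-02,  8.08576267e-03, -7.17046561e-06]), 'position': array([0.23218816, 0.57994069, 0.24772447]), 'tool_rot': array([-1.50887975,  1.56966726, -1.88965468]), 'force': array([ 0.42065936, -0.06052136, -0.21859781]), 'moment': array([-0.05332163,  0.05189887,  0.00468331]), 'grip_width': 0.08512000296581748}
scene {'fx': 495.0258255041234, 'fy': 495.0258255041234, 'cx': 252.36618246979134, 'cy': 197.34746289970832, 'R': array([[-0.99035007,  0.13836798, -0.00781318],
       [ 0.07781694,  0.50854329, -0.85751283],
       [-0.11467898, -0.84984588, -0.51440325]]), 't': array([0.54883332, 0.0731854 , 1.15837841])}
top {'fx': 419.4142974327413, 'fy': 419.4142974327413, 'cx': 256.3490471098557, 'cy': 191.29846693234325, 'R': array([[ 0.00152619, -0.99942784, -0.0337884 ],
       [-0.98584571,  0.00416085, -0.16760349],
       [ 0.16764818,  0.03356594, -0.9852753 ]]), 't': array([0.07312771, 0.58511065, 0.91321081])}
```

View pics/scene0.png

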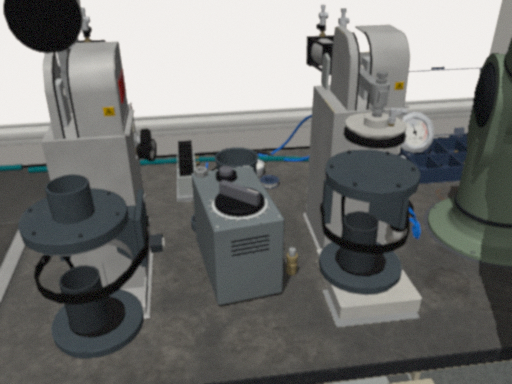

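View pics/top0.png

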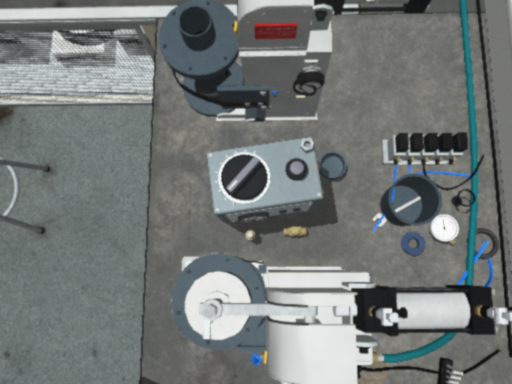

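The scene view shows the box at about (235,235). In the top view the box top spans about (208–322, 140–222), with the dial at (244,176), the button at (297,168) and the nut at (307,145). The coupler is at about (250,236), the tee at (295,231) and the cap at (333,166). I'll enlarge the top view.

```bash
cat > h.py <<'E'
import numpy as np, cv2
from workcell import bot
def ray(n,u,v,z):
    c=bot.get_calibration(n);R=np.array(c['R']);t=np.array(c['t'])
    C=-R.T@t; d=R.T@np.array([(u-c['cx'])/c['fx'],(v-c['cy'])/c['fy'],1])
    return C+d*(z-C[2])/d[2]
def proj(n,X):
    c=bot.get_calibration(n);p=np.array(c['R'])@np.array(X)+np.array(c['t'])
    return np.array([c['fx']*p[0]/p[2]+c['cx'],c['fy']*p[1]/p[2]+c['cy']])
E
python3 - <<'E'
import cv2
a=cv2.imread('pics/top0.png')[130:250,195:355]
cv2.imwrite('pics/top0c.png',cv2.resize(a,None,fx=5,fy=5,interpolation=cv2.INTER_CUBIC))
a=cv2.imread('pics/scene0.png')[140:300,180:310]
cv2.imwrite('pics/scene0c.png',cv2.resize(a,None,fx=3.7,fy=3.7,interpolation=cv2.INTER_CUBIC))
E
```

```text
(no output)
```

View pics/top0c.png

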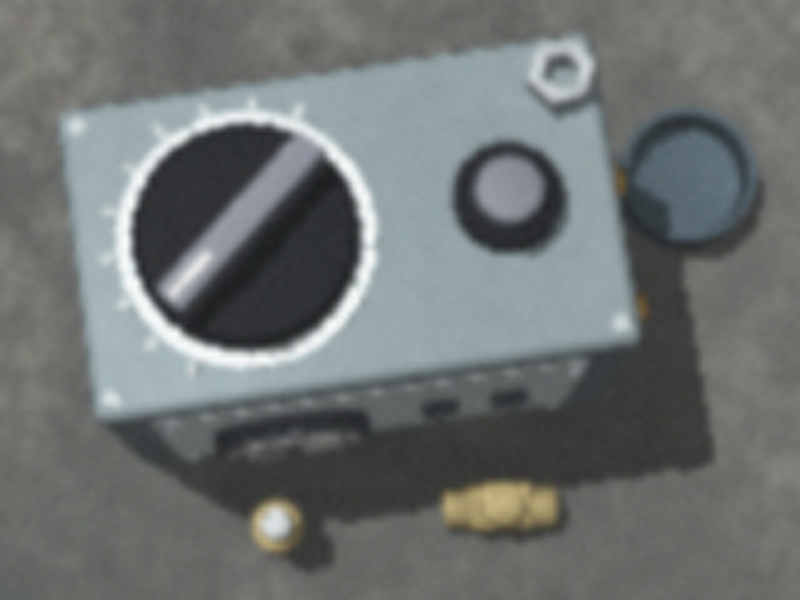

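View pics/scene0c.png

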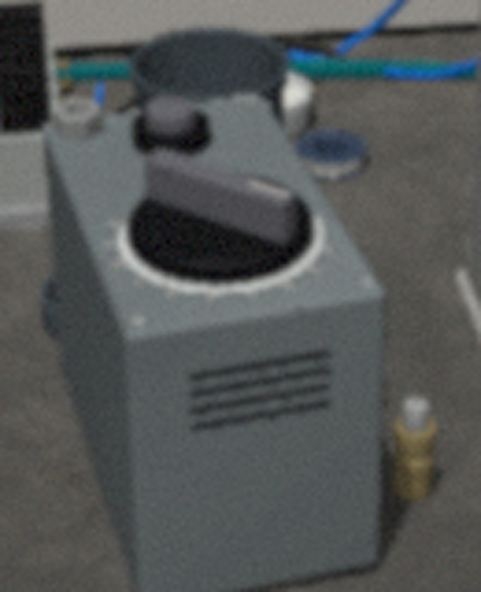

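Run:
```python
from h import *
np.set_printoptions(precision=4,suppress=True)
f=lambda x,y:(x/5+195-0.4,y/5+130-0.4)
P=lambda x,y,z:ray('top',*f(x,y),z)
cor=[P(60,117,.18),P(590,40,.18),P(638,340,.18),P(100,417,.18)]
print('corners',*cor); print([np.linalg.norm(cor[i]-cor[(i+1)%4]) for i in range(4)])
# dial ellipse: white ring (on box top) and black disc
im=cv2.imread('pics/top0.png')
w=P(305,150,.217);
for nm,p in dict(ringc=(247,238,.181),discc=(247,235,.193),barwhite=(170,292,.217),barfar=(312,148,.217),wl0=(180,282,.217),wl1=(207,255,.217),btn=(510,187,.2),nut=(562,70,.193),coup=(277,523,.06),tee=(502,507,.035),cap=(690,172,.026)).items(): print(nm,P(*p))
dc=P(247,235,.193)
for t in [(193,370),(150,345),(122,303),(107,259),(108,211),(127,167),(158,130),(203,108),(250,100),(297,108)]:
    q=P(*t,.18)-P(247,238,.18); print('tick',np.degrees(np.arctan2(q[1],q[0])),np.hypot(q[0],q[1]))
d=P(180,282,.217)-P(312,148,.217);print('bar dir',np.degrees(np.arctan2(d[1],d[0])))
def tri(a,b):
    A=[];B=[]
    for n,(u,v) in (('scene',a),('top',b)):
        c=bot.get_calibration(n);R=np.array(c['R']);t=np.array(c['t'])
        C=-R.T@t;dd=R.T@np.array([(u-c['cx'])/c['fx'],(v-c['cy'])/c['fy'],1]);dd/=np.linalg.norm(dd)
        M=np.eye(3)-np.outer(dd,dd);A.append(M);B.append(M@C)
    X=np.linalg.solve(A[0]+A[1],B[0]+B[1]);return X
print('knob',tri((381,80),(212,310)),'plate',tri((373,170),(220,303)), 'left stub',tri((69,185),(197,28)),'valve left?',tri((147,143),(312,80)))
```

```text
corners [0.6423 0.1689 0.18  ] [ 0.6727 -0.0456  0.18  ] [ 0.5501 -0.0618  0.18  ] [0.5201 0.1504 0.18  ]
[np.float64(0.2165699955288695), np.float64(0.12374657144253348), np.float64(0.21430101764256415), np.float64(0.12359087438643207)]
ringc [0.5917 0.0926 0.181 ]
discc [0.5904 0.0919 0.193 ]
barwhite [0.5635 0.1195 0.217 ]
barfar [0.6194 0.0655 0.217 ]
wl0 [0.5673 0.1157 0.217 ]
wl1 [0.5778 0.1055 0.217 ]
btn [ 0.6075 -0.0112  0.2   ]
nut [ 0.6565 -0.0329  0.193 ]
coup [0.4863 0.0861 0.06  ]
tee [ 0.4952 -0.0159  0.035 ]
cap [ 0.6542 -0.1075  0.026 ]
tick 158.39605904310685 0.05720327227100099
tick 138.40192057518743 0.0576548397095753
tick 117.74787941236661 0.0561683170257099
tick 98.3928454792454 0.0566315651805924
tick 78.52527145651376 0.05711138225967456
tick 58.79657152981155 0.056826886749786545
tick 39.075086264236354 0.05756980173327949
tick 18.68287070650916 0.056704149743778826
tick -0.852010683301437 0.05691254571146166
tick -20.399081181829395 0.057001892400177265
bar dir 136.04656161422153
knob [0.3585 0.1208 0.4114] plate [0.354  0.1286 0.2504] left stub [0.8578 0.1753 0.2874] valve left? [ 0.7583 -0.0383  0.257 ]
```

```bash
cat >> h.py <<'E'
from scipy.spatial.transform import Rotation as Ro
D=np.array([.5908,.0922])
def st(): 
    s=bot.observe(); R=Ro.from_euler('xyz',s['tool_rot']).as_matrix(); return s,np.array(s['position']),R
def tgt(X,yawz=None):
    """rows values: tool shift to world X; turn so tool points down with tool z at world angle yawz (deg)"""
    s,p,R=st()
    sh=R.T@(np.array(X)-p)
    if yawz is None: yawz=np.degrees(np.arctan2(R[1,2],R[0,2]))
    a=np.radians(yawz); z=np.array([np.cos(a),np.sin(a),0]); x=np.array([0,0,-1.]); y=np.cross(z,x)
    w=np.degrees(Ro.from_matrix(R.T@np.stack([x,y,z],1)).as_rotvec())
    print('shift',sh.round(4),'turn',w.round(2))
E
python3 - <<'E'
from h import *
np.set_printoptions(precision=3,suppress=True)
s,p,R=st();print(R)
for n in('scene','top'):
    c=bot.get_calibration(n);print(n,-np.array(c['R']).T@np.array(c['t']),proj(n,p))
for a,b in (((380,28),(300,340)),((345,30),(300,285)),((98,45),(280,5))):
    for z in (.4,.5,.6): print(a,z,ray('scene',*a,z),ray('top',*b,z))
E
```

```text
[[-0.     0.372  0.928]
 [-0.001  0.928 -0.372]
 [-1.    -0.001  0.   ]]
scene [0.671 0.871 0.663] [636.773 365.479]
top [0.424 0.04  1.   ] [-40.287 374.076]
(380, 28) 0.4 [ 0.203 -0.293  0.4  ] [0.32 0.   0.4 ]
(380, 28) 0.5 [0.381 0.15  0.5  ] [0.337 0.007 0.5  ]
(380, 28) 0.6 [0.559 0.593 0.6  ] [0.354 0.014 0.6  ]
(345, 30) 0.4 [ 0.291 -0.287  0.4  ] [ 0.393 -0.001  0.4  ]
(345, 30) 0.5 [0.435 0.153 0.5  ] [0.398 0.006 0.5  ]
(345, 30) 0.6 [0.58  0.594 0.6  ] [0.403 0.013 0.6  ]
(98, 45) 0.4 [ 0.851 -0.241  0.4  ] [0.822 0.024 0.4  ]
(98, 45) 0.5 [0.782 0.182 0.5  ] [0.756 0.026 0.5  ]
(98, 45) 0.6 [0.714 0.605 0.6  ] [0.689 0.029 0.6  ]
```

```bash
python3 -m creep '[{"tx":-0.05,"claw":1},{"tx":-0.1,"tz":0.03,"claw":1},{"tx":-0.13,"tz":0.07,"ty":-0.02,"claw":1},{"tx":-0.13,"tz":0.115,"ty":-0.03,"claw":1},{"tx":-0.13,"tz":0.16,"ty":-0.04,"claw":1},{"tx":-0.13,"tz":0.21,"ty":-0.05,"claw":1},{"tx":-0.13,"tz":0.26,"ty":-0.06,"claw":1},{"tx":-0.13,"tz":0.31,"ty":-0.067,"claw":1}]' 20
python3 - <<'E'
from h import *
np.set_printoptions(precision=3,suppress=True)
tgt([.545,.2,.36],-42); cv2.imwrite('pics/s1.png',bot.grab_frame('scene'));cv2.imwrite('pics/t1.png',bot.grab_frame('top'))
E
```

```text
shift [-0.112 -0.237  0.432] turn [20.18  0.01  0.05]$[0]: bad value
```

View pics/s1.png

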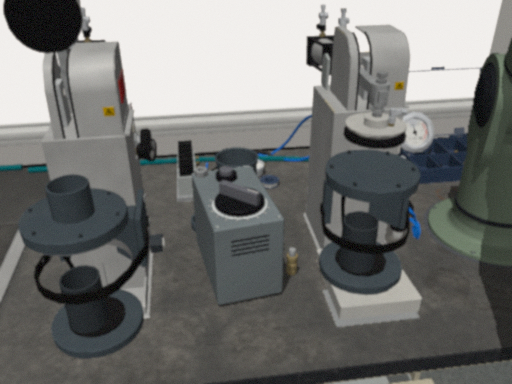

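View pics/t1.png

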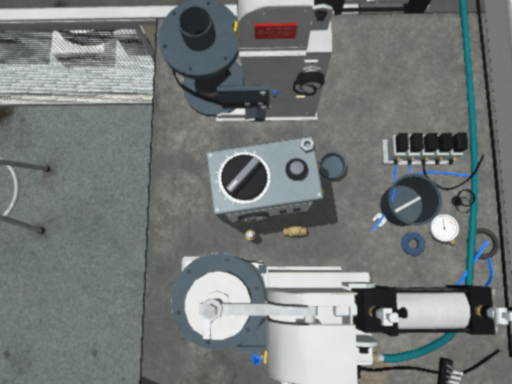

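The call was refused, so nothing has moved and both views are unchanged. Each row probably needs every key, so I'll write all seven.

```bash
python3 -m creep '[{"wx":0,"wy":0,"wz":0,"tx":-0.05,"ty":0,"tz":0,"claw":1},{"wx":0,"wy":0,"wz":0,"tx":-0.1,"ty":0,"tz":0.03,"claw":1},{"wx":0,"wy":0,"wz":0,"tx":-0.13,"ty":-0.02,"tz":0.07,"claw":1},{"wx":0,"wy":0,"wz":0,"tx":-0.13,"ty":-0.03,"tz":0.115,"claw":1},{"wx":0,"wy":0,"wz":0,"tx":-0.13,"ty":-0.04,"tz":0.16,"claw":1},{"wx":0,"wy":0,"wz":0,"tx":-0.13,"ty":-0.05,"tz":0.21,"claw":1},{"wx":0,"wy":0,"wz":0,"tx":-0.13,"ty":-0.06,"tz":0.26,"claw":1},{"wx":0,"wy":0,"wz":0,"tx":-0.13,"ty":-0.067,"tz":0.31,"claw":1}]' 20
python3 - <<'E'
from h import *
np.set_printoptions(precision=3,suppress=True)
tgt([.545,.2,.36],-42)
E
```

```text
clock: 1.0
position: [0.4933, 0.403, 0.3782]
tool_rot: [-1.407, 1.57, -1.788]
force: [0.4, 0.8, -0.5]
grip_width: 0.0003
shift [ 0.018 -0.169  0.123] turn [20.18  0.01  0.03]
```

```bash
python3 -m creep '[{"wx":4,"wy":0,"wz":0,"tx":0,"ty":-0.03,"tz":0.02,"claw":1},{"wx":8,"wy":0,"wz":0,"tx":0,"ty":-0.06,"tz":0.045,"claw":1},{"wx":12,"wy":0,"wz":0,"tx":0,"ty":-0.09,"tz":0.07,"claw":1},{"wx":16,"wy":0,"wz":0,"tx":0,"ty":-0.12,"tz":0.09,"claw":1},{"wx":20,"wy":0,"wz":0,"tx":0.01,"ty":-0.15,"tz":0.11,"claw":1},{"wx":20.2,"wy":0,"wz":0,"tx":0.018,"ty":-0.169,"tz":0.123,"claw":1},{"wx":20.2,"wy":0,"wz":0,"tx":0.018,"ty":-0.169,"tz":0.123,"claw":1}]' 20
python3 - <<'E'
from h import *
np.set_printoptions(precision=3,suppress=True)
tgt([.543,.0865,.27],-41.6); cv2.imwrite('pics/s2.png',bot.grab_frame('scene'));cv2.imwrite('pics/t2.png',bot.grab_frame('top'))
E
```

```text
clock: 1.7
position: [0.5452, 0.1967, 0.3596]
tool_rot: [-1.176, 1.568, -1.914]
force: [0.1, 0.2, 0.3]
grip_width: -0.0002
shift [ 0.09  -0.083  0.072] turn [-0.68  0.05  0.13]
```

View pics/s2.png

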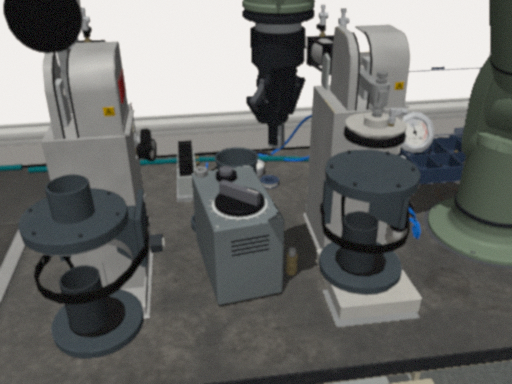

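View pics/t2.png

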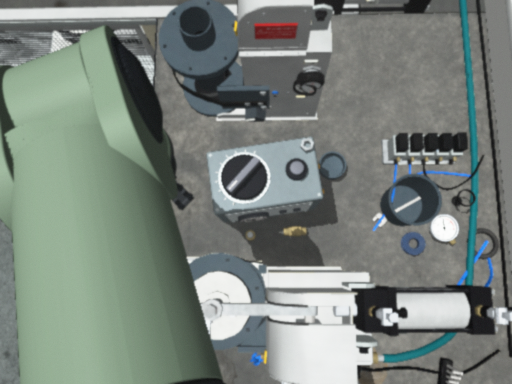

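The scene view shows the gripper clear of everything, with the shut fingertip at about (276,142). In the top view the arm covers the left side and the tip is at about (183,198). I'll move to the push-start side, staying above the bar.

```bash
python3 -m creep '[{"wx":0,"wy":0,"wz":0,"tx":0.01,"ty":-0.03,"tz":0.025,"claw":1},{"wx":0,"wy":0,"wz":0,"tx":0.03,"ty":-0.06,"tz":0.05,"claw":1},{"wx":-0.7,"wy":0,"wz":0,"tx":0.06,"ty":-0.083,"tz":0.072,"claw":1},{"wx":-0.7,"wy":0,"wz":0,"tx":0.09,"ty":-0.083,"tz":0.072,"claw":1},{"wx":-0.7,"wy":0,"wz":0,"tx":0.1,"ty":-0.083,"tz":0.072,"claw":1},{"wx":-0.7,"wy":0,"wz":0,"tx":0.1,"ty":-0.083,"tz":0.072,"claw":1}]' 20
python3 - <<'E'
from h import *
np.set_printoptions(precision=4,suppress=True)
tgt([.543,.0865,.218],-41.6); a=bot.grab_frame('scene')[90:300,160:330]
cv2.imwrite('pics/s3.png',cv2.resize(a,None,fx=2.8,fy=2.8,interpolation=cv2.INTER_CUBIC));cv2.imwrite('pics/t3.png',bot.grab_frame('top'))
s,p,R=st(); print(proj('scene',p+R[:,0]*.017))
E
```

```text
clock: 2.4
position: [0.5422, 0.0921, 0.2597]
tool_rot: [-2.243, 1.569, -2.963]
force: [-0.2, -0.1, 0.1]
grip_width: -0.0002
shift [ 0.0417 -0.0036  0.0043] turn [ 0.37 -0.08  0.1 ]
[264.4745 171.0669]
```

View pics/s3.png

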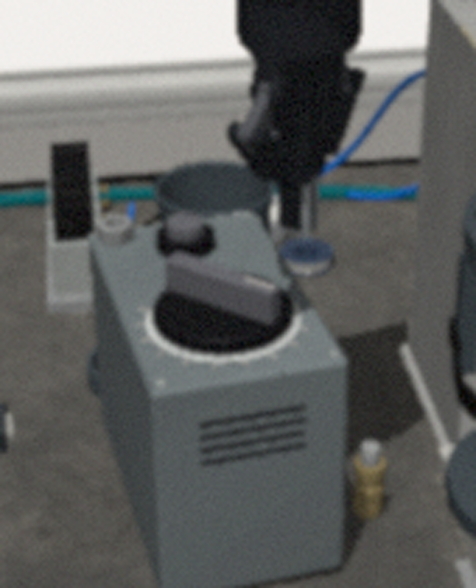

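View pics/t3.png

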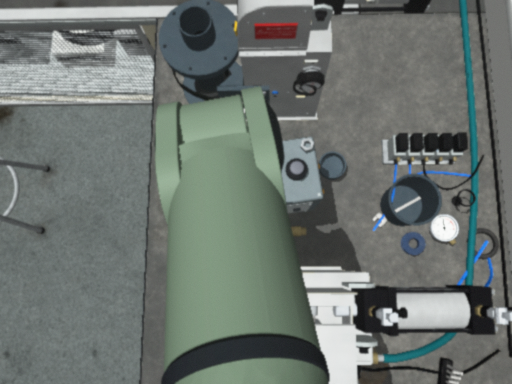

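The crop shows the shut fingertip at full-image (265,171), as projected, beyond and to the right of the bar. The top view of the dial is hidden by the arm. I'll descend there and then approach the bar.

```bash
python3 -m creep '[{"wx":0,"wy":0,"wz":0,"tx":0,"ty":-0.004,"tz":0.004,"claw":1},{"wx":0,"wy":0,"wz":0,"tx":0.015,"ty":-0.004,"tz":0.004,"claw":1},{"wx":0,"wy":0,"wz":0,"tx":0.03,"ty":-0.004,"tz":0.004,"claw":1},{"wx":0.4,"wy":0,"wz":0,"tx":0.041,"ty":-0.004,"tz":0.004,"claw":1},{"wx":0.4,"wy":0,"wz":0,"tx":0.041,"ty":-0.004,"tz":0.004,"claw":1},{"wx":0.4,"wy":0,"wz":0,"tx":0.041,"ty":-0.004,"tz":0.004,"claw":1}]' 20
python3 - <<'E'
from h import *
np.set_printoptions(precision=4,suppress=True)
s,p,R=st();print(R[:,1],p)
a=np.radians(138.4);u=np.array([np.cos(a),np.sin(a)]);v=np.array([-u[1],u[0]])
print('dial frame',(p[:2]-D)@u,(p[:2]-D)@v)
a=bot.grab_frame('scene')[140:260,180:310]
cv2.imwrite('pics/s4.png',cv2.resize(a,None,fx=4.5,fy=4.5,interpolation=cv2.INTER_CUBIC))
E
```

```text
clock: 3.1
position: [0.5438, 0.0864, 0.2211]
tool_rot: [1.005, 1.57, 0.278]
force: [0.3, 0.6, 0.2]
grip_width: -0.0
[0.6643 0.7475 0.0011] [0.5438 0.0864 0.2211]
dial frame 0.03131524711902865 0.035590048515372806
```

View pics/s4.png

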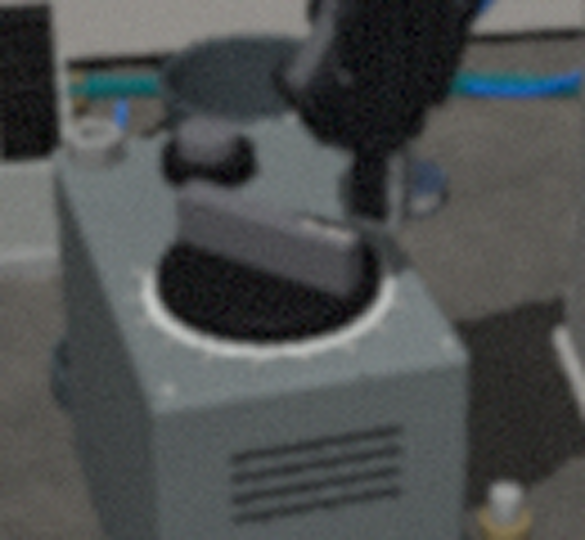

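The tip stands behind the bar's white end at about (262,182) full image, clear of it. Now a slow approach.

```bash
python3 -m creep '[{"wx":0,"wy":0,"wz":0,"tx":0.002,"ty":0.004,"tz":0,"claw":1},{"wx":0,"wy":0,"wz":0,"tx":0.002,"ty":0.008,"tz":0,"claw":1},{"wx":0,"wy":0,"wz":0,"tx":0.002,"ty":0.011,"tz":0,"claw":1},{"wx":0,"wy":0,"wz":0,"tx":0.002,"ty":0.012,"tz":0,"claw":1},{"wx":0,"wy":0,"wz":0,"tx":0.002,"ty":0.012,"tz":0,"claw":1}]' 20; python3 -m creep '[{"wx":0,"wy":0,"wz":0,"tx":0,"ty":0.001,"tz":0,"claw":1},{"wx":0,"wy":0,"wz":0,"tx":0,"ty":0.002,"tz":0,"claw":1},{"wx":0,"wy":0,"wz":0,"tx":0,"ty":0.003,"tz":0,"claw":1},{"wx":0,"wy":0,"wz":0,"tx":0,"ty":0.003,"tz":0,"claw":1}]' 20
```

```text
clock: 3.65
position: [0.5519, 0.0955, 0.2192]
tool_rot: [1.027, 1.569, 0.301]
force: [0.9, -1.1, 0.4]
grip_width: -0.0001
clock: 4.05
position: [0.5539, 0.0979, 0.2192]
tool_rot: [1.029, 1.569, 0.303]
force: [-0.6, -0.4, 0.4]
grip_width: 0.0001
```

```bash
python3 -m creep '[{"wx":0,"wy":0,"wz":0,"tx":0,"ty":0.001,"tz":0,"claw":1},{"wx":0,"wy":0,"wz":0,"tx":0,"ty":0.002,"tz":0,"claw":1},{"wx":0,"wy":0,"wz":0,"tx":0,"ty":0.002,"tz":0,"claw":1}]' 20; python3 -m creep '[{"wx":0,"wy":0,"wz":0,"tx":0,"ty":0.001,"tz":0,"claw":1},{"wx":0,"wy":0,"wz":0,"tx":0,"ty":0.002,"tz":0,"claw":1},{"wx":0,"wy":0,"wz":0,"tx":0,"ty":0.002,"tz":0,"claw":1}]' 20
python3 - <<'E'
from h import *
np.set_printoptions(precision=4,suppress=True)
s,p,R=st();print(R[:,1],p,s['force'])
a=np.radians(138.4);u=np.array([np.cos(a),np.sin(a)]);v=np.array([-u[1],u[0]])
print('dial frame',(p[:2]-D)@u,(p[:2]-D)@v)
a=bot.grab_frame('scene')[140:260,180:310]
cv2.imwrite('pics/s5.png',cv2.resize(a,None,fx=4.5,fy=4.5,interpolation=cv2.INTER_CUBIC))
E
```

```text
clock: 4.35
position: [0.555, 0.0991, 0.2191]
tool_rot: [0.824, 1.57, 0.097]
force: [-3.9, -1.5, 2.2]
grip_width: 0.0001
clock: 4.65
position: [0.5558, 0.1003, 0.219]
tool_rot: [-1.802, 1.57, -2.529]
force: [-4.2, -2.6, 3.5]
grip_width: -0.0
[ 0.6644  0.7474 -0.0005] [0.5558 0.1003 0.219 ] [-4.2264 -2.6326  3.4912]
dial frame 0.031541306473864175 0.017130218600065437
```

View pics/s5.png

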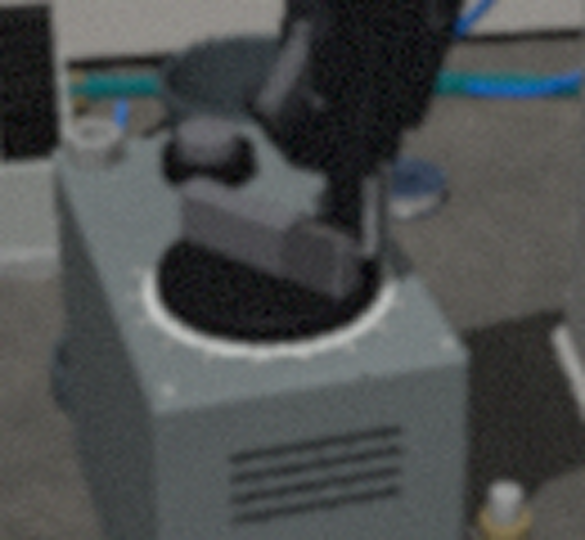

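Contact is made at about 4–5 N with the bar starting to turn. The tip is on the white-end side at about (258,188) in the full image, on one face only. Next I'll work out the arc about the dial axis.

```bash
cat >> h.py <<'E'
H=.019
def arc(phis,r=.032,h=H,z=.219):
    s,p,R=st()
    for f in phis:
        th=np.radians(138.4-f);u=np.array([np.cos(th),np.sin(th)]);v=np.array([-u[1],u[0]])
        X=np.array([*(D+r*u+h*v),z]); print(f,end=' '); tgt(X,np.degrees(th)+180)
def where(th):
    s,p,R=st();th=np.radians(th);u=np.array([np.cos(th),np.sin(th)]);v=np.array([-u[1],u[0]])
    print('u,v',((p[:2]-D)@u).round(4),((p[:2]-D)@v).round(4),'z',p[2].round(4),'F',s['force'].round(1),'F along push',(-(s['force'][:2]@v)).round(1), 'toolz',np.degrees(np.arctan2(R[1,2],R[0,2])).round(1))
E
python3 -c "
from h import *
np.set_printoptions(precision=4,suppress=True)
arc([8,12,16,20,24,28,32,36])"
```

```text
8 shift [ 0.      0.0028 -0.0028] turn [ 7.97 -0.    0.03]
12 shift [ 0.      0.0052 -0.0037] turn [11.97 -0.    0.03]
16 shift [ 0.      0.0077 -0.0045] turn [15.97 -0.    0.03]
20 shift [ 0.      0.0102 -0.005 ] turn [19.97 -0.    0.03]
24 shift [ 0.      0.0128 -0.0054] turn [23.97  0.    0.03]
28 shift [ 0.      0.0154 -0.0056] turn [27.97  0.    0.03]
32 shift [ 0.      0.018  -0.0057] turn [31.97  0.    0.03]
36 shift [ 0.      0.0206 -0.0055] turn [35.97  0.    0.03]
```

```bash
python3 -m creep '[{"wx":5,"wy":0,"wz":0,"tx":0,"ty":0.0012,"tz":-0.0015,"claw":1},{"wx":8,"wy":0,"wz":0,"tx":0,"ty":0.0028,"tz":-0.0028,"claw":1},{"wx":12,"wy":0,"wz":0,"tx":0,"ty":0.0052,"tz":-0.0037,"claw":1},{"wx":16,"wy":0,"wz":0,"tx":0,"ty":0.0077,"tz":-0.0045,"claw":1},{"wx":20,"wy":0,"wz":0,"tx":0,"ty":0.0102,"tz":-0.005,"claw":1},{"wx":24,"wy":0,"wz":0,"tx":0,"ty":0.0128,"tz":-0.0054,"claw":1},{"wx":24,"wy":0,"wz":0,"tx":0,"ty":0.0128,"tz":-0.0054,"claw":1},{"wx":24,"wy":0,"wz":0,"tx":0,"ty":0.0128,"tz":-0.0054,"claw":1}]' 20
python3 - <<'E'
from h import *
np.set_printoptions(precision=4,suppress=True)
where(138.4-24)
arc([28,32,36,40,44,48,50])
a=bot.grab_frame('scene')[140:260,180:310]
cv2.imwrite('pics/s6.png',cv2.resize(a,None,fx=4.5,fy=4.5,interpolation=cv2.INTER_CUBIC))
E
```

```text
clock: 5.5
position: [0.5602, 0.1136, 0.219]
tool_rot: [-1.418, 1.57, -2.561]
force: [-3.1, -0.7, 0.8]
grip_width: 0.0002
u,v 0.0321 0.019 z 0.219 F [-3.1 -0.7  0.8] F along push -3.1 toolz -65.5
28 shift [-0.      0.0023 -0.0011] turn [4.08 0.01 0.03]
32 shift [-0.      0.0046 -0.0022] turn [8.08 0.01 0.03]
36 shift [-0.      0.0071 -0.0031] turn [12.08  0.01  0.03]
40 shift [-0.      0.0096 -0.0039] turn [16.08  0.01  0.03]
44 shift [-0.      0.0121 -0.0044] turn [20.08  0.01  0.03]
48 shift [-0.      0.0147 -0.0048] turn [24.08  0.01  0.03]
50 shift [-0.     0.016 -0.005] turn [26.08  0.01  0.03]
```

View pics/s6.png

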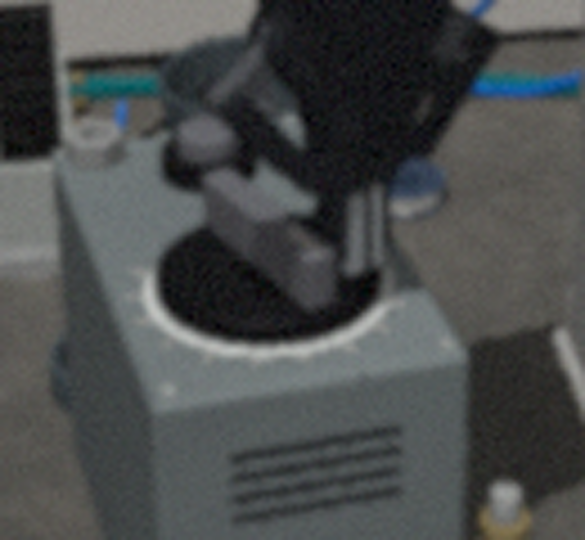

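The bar has turned about one click, with its near end now at about (251,203). The push force is 3 N and the finger is on one side only. I'll continue.

```bash
python3 -m creep '[{"wx":4,"wy":0,"wz":0,"tx":0,"ty":0.0023,"tz":-0.0011,"claw":1},{"wx":8,"wy":0,"wz":0,"tx":0,"ty":0.0046,"tz":-0.0022,"claw":1},{"wx":12,"wy":0,"wz":0,"tx":0,"ty":0.0071,"tz":-0.0031,"claw":1},{"wx":16,"wy":0,"wz":0,"tx":0,"ty":0.0096,"tz":-0.0039,"claw":1},{"wx":20,"wy":0,"wz":0,"tx":0,"ty":0.0121,"tz":-0.0044,"claw":1},{"wx":24,"wy":0,"wz":0,"tx":0,"ty":0.0147,"tz":-0.0048,"claw":1},{"wx":24,"wy":0,"wz":0,"tx":0,"ty":0.0147,"tz":-0.0048,"claw":1},{"wx":24,"wy":0,"wz":0,"tx":0,"ty":0.0147,"tz":-0.0048,"claw":1}]' 20
python3 - <<'E'
from h import *
np.set_printoptions(precision=4,suppress=True)
where(138.4-48)
arc([52,56,60,64,67,70,73])
a=bot.grab_frame('scene')[140:260,180:310]
cv2.imwrite('pics/s7.png',cv2.resize(a,None,fx=4.5,fy=4.5,interpolation=cv2.INTER_CUBIC))
E
```

```text
clock: 6.35
position: [0.5717, 0.1241, 0.219]
tool_rot: [-0.042, 1.571, -1.601]
force: [-1.6, -0.0, -0.0]
grip_width: -0.0002
u,v 0.032 0.0188 z 0.219 F [-1.6 -0.  -0. ] F along push -1.6 toolz -89.3
52 shift [-0.      0.0021 -0.0012] turn [4.25 0.01 0.  ]
56 shift [-0.      0.0045 -0.0023] turn [ 8.25  0.01 -0.  ]
60 shift [-0.      0.0069 -0.0032] turn [12.25  0.01 -0.  ]
64 shift [-0.      0.0094 -0.0039] turn [16.25  0.01 -0.  ]
67 shift [-0.      0.0113 -0.0044] turn [19.25  0.01 -0.  ]
70 shift [-0.      0.0132 -0.0047] turn [22.25  0.01 -0.  ]
73 shift [-0.      0.0152 -0.0049] turn [25.25  0.01 -0.  ]
```

View pics/s7.png

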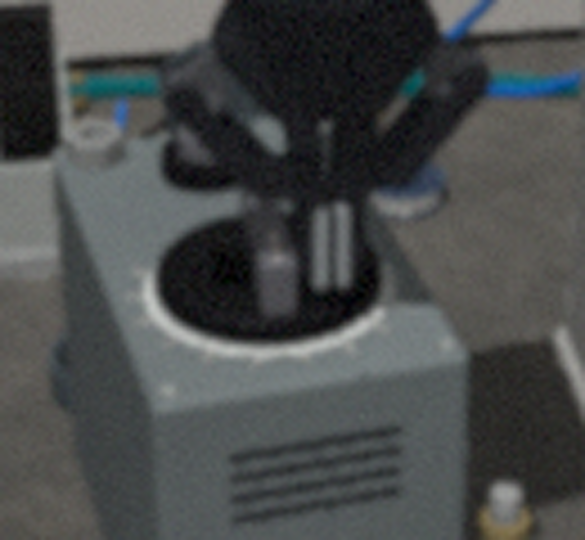

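The bar is at about two and a half clicks with its end at about (241,200), and the finger is to its right. The bar is low-force and not pinched. I'll continue to 70°, then look.

```bash
python3 -m creep '[{"wx":4,"wy":0,"wz":0,"tx":0,"ty":0.0021,"tz":-0.0012,"claw":1},{"wx":8,"wy":0,"wz":0,"tx":0,"ty":0.0045,"tz":-0.0023,"claw":1},{"wx":12,"wy":0,"wz":0,"tx":0,"ty":0.0069,"tz":-0.0032,"claw":1},{"wx":16,"wy":0,"wz":0,"tx":0,"ty":0.0094,"tz":-0.0039,"claw":1},{"wx":19.3,"wy":0,"wz":0,"tx":0,"ty":0.0113,"tz":-0.0044,"claw":1},{"wx":22.3,"wy":0,"wz":0,"tx":0,"ty":0.0132,"tz":-0.0047,"claw":1},{"wx":22.3,"wy":0,"wz":0,"tx":0,"ty":0.0132,"tz":-0.0047,"claw":1},{"wx":22.3,"wy":0,"wz":0,"tx":0,"ty":0.0132,"tz":-0.0047,"claw":1}]' 20
python3 - <<'E'
from h import *
np.set_printoptions(precision=4,suppress=True)
where(138.4-70)
arc([70,72,74,76,78])
a=bot.grab_frame('scene')[140:260,180:310]
cv2.imwrite('pics/s8.png',cv2.resize(a,None,fx=4.5,fy=4.5,interpolation=cv2.INTER_CUBIC))
E
```

```text
clock: 7.2
position: [0.5849, 0.1287, 0.219]
tool_rot: [1.485, 1.57, -0.462]
force: [-0.3, 0.6, 0.1]
grip_width: 0.0002
u,v 0.0318 0.0189 z 0.219 F [-0.3  0.6  0.1] F along push -0.5 toolz -111.5
70 shift [ 0.     -0.0001 -0.0002] turn [ 0.07  0.   -0.02]
72 shift [ 0.      0.001  -0.0009] turn [ 2.07  0.   -0.02]
74 shift [ 0.      0.0022 -0.0015] turn [ 4.07  0.   -0.02]
76 shift [ 0.      0.0033 -0.0021] turn [ 6.07  0.   -0.02]
78 shift [ 0.      0.0045 -0.0026] turn [ 8.07  0.   -0.02]
```

View pics/s8.png

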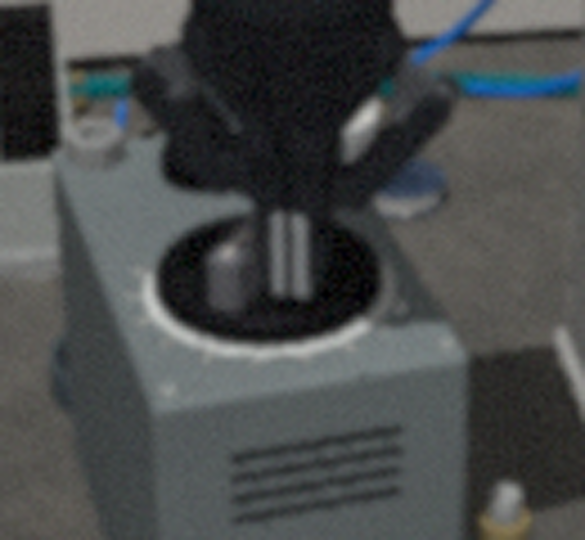

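Run:
```python
from h import *
np.set_printoptions(precision=1,suppress=True)
for f in (60,65,70,75,80,85,100):
    th=np.radians(138.4-f);X=[*(D+.042*np.array([np.cos(th),np.sin(th)])),.205]
    print(f,(proj('scene',X)-[180,140])*4.5)
```

```text
60 [254.6 288.3]
65 [245.3 287.9]
70 [236.2 287. ]
75 [227.3 285.7]
80 [218.7 284. ]
85 [210.5 281.9]
100 [188.8 273.5]
```

The finger now stands clear with about 0 N, so the dial has probably snapped ahead into a stop. I'll back off, lift and check from the top camera.

```bash
python3 -m creep '[{"wx":0,"wy":0,"wz":0,"tx":0,"ty":-0.008,"tz":0,"claw":1},{"wx":0,"wy":0,"wz":0,"tx":0,"ty":-0.018,"tz":0,"claw":1},{"wx":0,"wy":0,"wz":0,"tx":-0.03,"ty":-0.02,"tz":0,"claw":1},{"wx":0,"wy":0,"wz":0,"tx":-0.07,"ty":-0.03,"tz":-0.03,"claw":1},{"wx":0,"wy":0,"wz":0,"tx":-0.11,"ty":-0.04,"tz":-0.07,"claw":1},{"wx":0,"wy":0,"wz":0,"tx":-0.13,"ty":-0.04,"tz":-0.12,"claw":1},{"wx":0,"wy":0,"wz":0,"tx":-0.13,"ty":-0.04,"tz":-0.16,"claw":1},{"wx":0,"wy":0,"wz":0,"tx":-0.13,"ty":-0.04,"tz":-0.2,"claw":1}]' 20
python3 - <<'E'
from h import *
cv2.imwrite('pics/s9.png',bot.grab_frame('scene'));a=bot.grab_frame('top');cv2.imwrite('pics/t9.png',a)
a=a[130:250,195:355]
cv2.imwrite('pics/t9c.png',cv2.resize(a,None,fx=5,fy=5,interpolation=cv2.INTER_CUBIC))
E
```

```text
clock: 8.05
position: [0.6206, 0.3328, 0.3503]
tool_rot: [2.915, 1.568, 0.97]
force: [0.3, 0.3, -0.4]
grip_width: 0.0004
```

View pics/t9c.png

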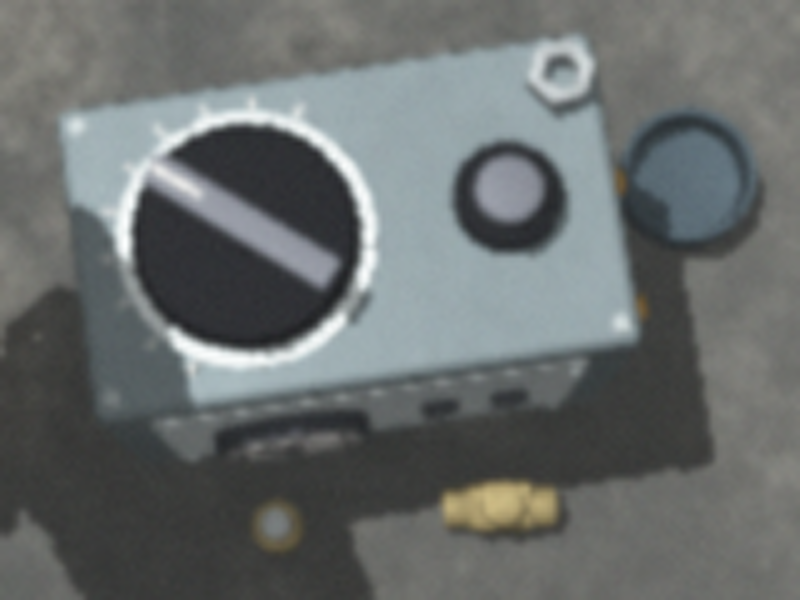

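View pics/s9.png

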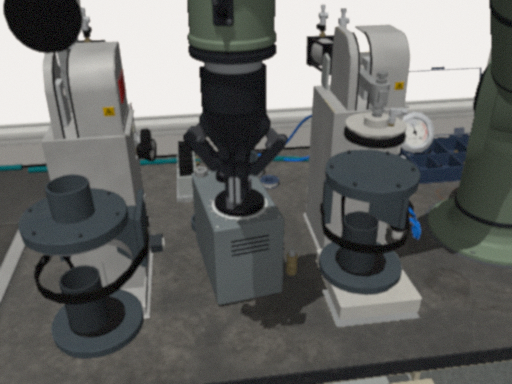

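Run:
```python
from h import *
P=lambda x,y,z:ray('top',x/5+194.6,y/5+129.6,z)
a=P(155,170,.217);b=P(333,278,.217);d=a-b;print(np.degrees(np.arctan2(d[1],d[0])),np.linalg.norm(d),(a+b)/2)
c=P(170,292,.217)-P(312,148,.217);print(np.degrees(np.arctan2(c[1],c[0])))
m0=cv2.imread('pics/top0.png',0).astype(int)
for f,n in (('pics/top0.png','start'),('pics/t9.png','now')):
    im=cv2.imread(f)[150:206,215:275]; g=cv2.cvtColor(im,cv2.COLOR_BGR2GRAY)
    Y,X=np.mgrid[0:g.shape[0],0:g.shape[1]]
    m=((g>85)&(np.hypot(X+215-244.2,Y+150-176.6)<20)).astype(np.uint8)
    (cx,cy),(w,h),_=r=cv2.minAreaRect(cv2.findNonZero(m)); bx=cv2.boxPoints(r)+[215,150]
    bx=[ray('top',u,v,.217) for u,v in bx]
    e=[bx[1]-bx[0],bx[2]-bx[1]];L=max(e,key=np.linalg.norm)
    print(n,np.degrees(np.arctan2(L[1],L[0]))%180,[np.linalg.norm(x).round(4) for x in e])
s=bot.observe()
tgt([.6064,-.0113,.30])
```

```text
58.12868858839578 0.08056200824027844 [0.58988089 0.0916902  0.217     ]
136.01621307053279
start 138.30020734455965 [np.float64(0.0752), np.float64(0.0146)]
now 58.34284235037563 [np.float64(0.015), np.float64(0.0747)]
shift [0.047  0.1126 0.3284] turn [ 0.   -0.01  0.09]
```

The dial turned from 138.3° to 58.3°, an 80.0° rotation, and rests at the fourth tick with the pointer at about (226,164). The fittings are unmoved. On to the button.

```bash
python3 -m creep '[{"wx":0,"wy":0,"wz":0,"tx":0,"ty":0.016,"tz":0.045,"claw":1},{"wx":0,"wy":0,"wz":0,"tx":0,"ty":0.032,"tz":0.09,"claw":1},{"wx":0,"wy":0,"wz":0,"tx":0,"ty":0.048,"tz":0.135,"claw":1},{"wx":0,"wy":0,"wz":0,"tx":0,"ty":0.064,"tz":0.18,"claw":1},{"wx":0,"wy":0,"wz":0,"tx":0,"ty":0.08,"tz":0.225,"claw":1},{"wx":0,"wy":0,"wz":0,"tx":0,"ty":0.096,"tz":0.27,"claw":1},{"wx":0,"wy":0,"wz":0,"tx":0,"ty":0.113,"tz":0.328,"claw":1},{"wx":0,"wy":0,"wz":0,"tx":0,"ty":0.113,"tz":0.328,"claw":1}]' 20
python3 - <<'E'
from h import *
np.set_printoptions(precision=4,suppress=True)
tgt([.6064,-.0113,.240])
for z in (.19,.195,.2,.205,.21): print(z,proj('scene',[.6064,-.0113,z]), ray('top',297-.4,167,z))
cv2.imwrite('pics/s10.png',bot.grab_frame('scene'))
E
```

```text
clock: 8.95
position: [0.6054, -0.0172, 0.3477]
tool_rot: [-0.521, 1.57, -2.468]
force: [0.6, -0.2, 0.3]
grip_width: 0.0002
shift [ 0.1077 -0.0011 -0.006 ] turn [-0.    0.05  0.03]
0.19 [225.2761 173.4543] [ 0.6098 -0.0118  0.19  ]
0.195 [225.187  171.2663] [ 0.6087 -0.0115  0.195 ]
0.2 [225.0973 169.067 ] [ 0.6075 -0.0112  0.2   ]
0.205 [225.0072 166.8563] [ 0.6064 -0.0109  0.205 ]
0.21 [224.9166 164.6342] [ 0.6052 -0.0105  0.21  ]
```

View pics/s10.png

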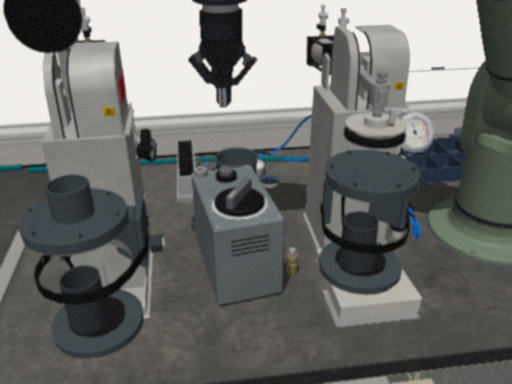

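```bash
python3 -m creep '[{"wx":0,"wy":0,"wz":0,"tx":0.02,"ty":-0.001,"tz":-0.006,"claw":1},{"wx":0,"wy":0,"wz":0,"tx":0.05,"ty":-0.001,"tz":-0.006,"claw":1},{"wx":0,"wy":0,"wz":0,"tx":0.08,"ty":-0.001,"tz":-0.006,"claw":1},{"wx":0,"wy":0,"wz":0,"tx":0.1,"ty":-0.001,"tz":-0.006,"claw":1},{"wx":0,"wy":0,"wz":0,"tx":0.105,"ty":-0.001,"tz":-0.006,"claw":1},{"wx":0,"wy":0,"wz":0,"tx":0.105,"ty":-0.001,"tz":-0.006,"claw":1},{"wx":0,"wy":0,"wz":0,"tx":0.105,"ty":-0.001,"tz":-0.006,"claw":1}]' 20
python3 - <<'E'
from h import *
np.set_printoptions(precision=4,suppress=True)
tgt([.6064,-.0113,.220])
a=bot.grab_frame('scene')[120:240,170:300]
cv2.imwrite('pics/s11.png',cv2.resize(a,None,fx=4.5,fy=4.5,interpolation=cv2.INTER_CUBIC))
E
```

```text
clock: 9.7
position: [0.6072, -0.0098, 0.2437]
tool_rot: [2.262, 1.57, 0.317]
force: [0.5, 0.2, 0.4]
grip_width: 0.0001
shift [ 0.0237 -0.0002  0.0017] turn [-0.   -0.02 -0.02]
```

View pics/s11.png

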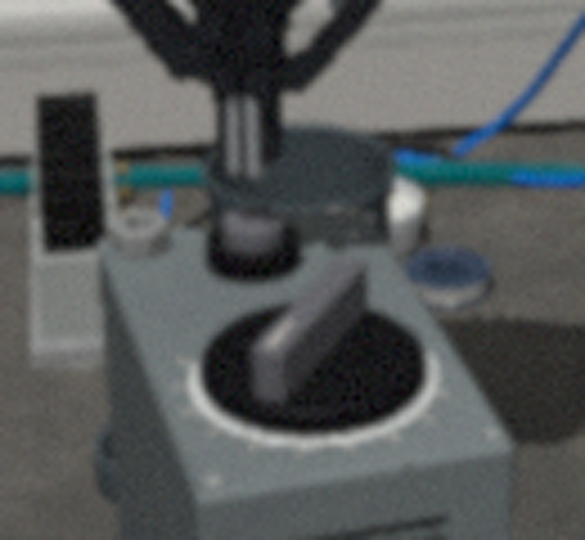

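The fingertip is directly above the button at about (226,158), with clear air over the nut and the bar. I'll descend in small steps.

```bash
python3 -m creep '[{"wx":0,"wy":0,"wz":0,"tx":0.006,"ty":0,"tz":0.0015,"claw":1},{"wx":0,"wy":0,"wz":0,"tx":0.012,"ty":0,"tz":0.0015,"claw":1},{"wx":0,"wy":0,"wz":0,"tx":0.018,"ty":0,"tz":0.0015,"claw":1},{"wx":0,"wy":0,"wz":0,"tx":0.022,"ty":0,"tz":0.0015,"claw":1},{"wx":0,"wy":0,"wz":0,"tx":0.022,"ty":0,"tz":0.0015,"claw":1}]' 20; python3 -m creep '[{"wx":0,"wy":0,"wz":0,"tx":0.002,"ty":0,"tz":0,"claw":1},{"wx":0,"wy":0,"wz":0,"tx":0.004,"ty":0,"tz":0,"claw":1},{"wx":0,"wy":0,"wz":0,"tx":0.004,"ty":0,"tz":0,"claw":1}]' 20
```

```text
clock: 10.25
position: [0.6065, -0.0113, 0.2211]
tool_rot: [-1.147, 1.57, -3.093]
force: [0.7, -1.2, -0.0]
grip_width: 0.0
clock: 10.55
position: [0.6066, -0.0114, 0.2171]
tool_rot: [1.059, 1.571, -0.886]
force: [-0.9, -0.9, 2.6]
grip_width: -0.0
```

```bash
python3 -m creep '[{"wx":0,"wy":0,"wz":0,"tx":0.001,"ty":0,"tz":0,"claw":1},{"wx":0,"wy":0,"wz":0,"tx":0.002,"ty":0,"tz":0,"claw":1},{"wx":0,"wy":0,"wz":0,"tx":0.003,"ty":0,"tz":0,"claw":1},{"wx":0,"wy":0,"wz":0,"tx":0.003,"ty":0,"tz":0,"claw":1}]' 20;  python3 -m creep '[{"wx":0,"wy":0,"wz":0,"tx":0.001,"ty":0,"tz":0,"claw":1},{"wx":0,"wy":0,"wz":0,"tx":0.002,"ty":0,"tz":0,"claw":1},{"wx":0,"wy":0,"wz":0,"tx":0.002,"ty":0,"tz":0,"claw":1}]' 20
```

```text
clock: 10.95
position: [0.6066, -0.0114, 0.2141]
tool_rot: [1.313, 1.571, -0.632]
force: [-0.8, -0.1, 4.3]
grip_width: 0.0
clock: 11.25
position: [0.6067, -0.0114, 0.2129]
tool_rot: [2.577, 1.57, 0.631]
force: [-6.2, 1.2, 17.6]
grip_width: -0.0002
```

The button hit a hard stop at z 0.213, about 6 mm below first contact, with the spring at about 5 N just before it. Next I release it and retreat.

```bash
python3 -m creep '[{"wx":0,"wy":0,"wz":0,"tx":-0.003,"ty":0,"tz":0,"claw":1},{"wx":0,"wy":0,"wz":0,"tx":-0.01,"ty":0,"tz":0,"claw":1},{"wx":0,"wy":0,"wz":0,"tx":-0.03,"ty":0,"tz":0,"claw":1},{"wx":0,"wy":0,"wz":0,"tx":-0.07,"ty":0,"tz":0,"claw":1},{"wx":0,"wy":0,"wz":0,"tx":-0.11,"ty":0,"tz":0,"claw":1},{"wx":0,"wy":0,"wz":0,"tx":-0.14,"ty":-0.016,"tz":-0.045,"claw":1},{"wx":0,"wy":0,"wz":0,"tx":-0.14,"ty":-0.032,"tz":-0.09,"claw":1},{"wx":0,"wy":0,"wz":0,"tx":-0.14,"ty":-0.048,"tz":-0.135,"claw":1}]' 20; python3 -m creep '[{"wx":0,"wy":0,"wz":0,"tx":0,"ty":-0.016,"tz":-0.045,"claw":1},{"wx":0,"wy":0,"wz":0,"tx":0,"ty":-0.032,"tz":-0.09,"claw":1},{"wx":0,"wy":0,"wz":0,"tx":0,"ty":-0.048,"tz":-0.135,"claw":1},{"wx":0,"wy":0,"wz":0,"tx":0,"ty":-0.064,"tz":-0.18,"claw":1},{"wx":0,"wy":0,"wz":0,"tx":0,"ty":-0.075,"tz":-0.21,"claw":1},{"wx":0,"wy":0,"wz":0,"tx":0,"ty":-0.075,"tz":-0.21,"claw":1},{"wx":0,"wy":0,"wz":0,"tx":0,"ty":-0.075,"tz":-0.21,"claw":1}]' 20
python3 - <<'E'
from h import *
a=bot.grab_frame('top');cv2.imwrite('pics/t12.png',a)
a0=cv2.imread('pics/top0.png'); 
for f in ('pics/t12.png',):
    im=a[150:206,215:275]; g=cv2.cvtColor(im,cv2.COLOR_BGR2GRAY)
    Y,X=np.mgrid[0:g.shape[0],0:g.shape[1]]
    m=((g>85)&(np.hypot(X+215-244.2,Y+150-176.6)<20)).astype(np.uint8)
    r=cv2.minAreaRect(cv2.findNonZero(m)); bx=[ray('top',u,v,.217) for u,v in cv2.boxPoints(r)+[215,150]]
    L=max([bx[1]-bx[0],bx[2]-bx[1]],key=np.linalg.norm)
    print(np.degrees(np.arctan2(L[1],L[0]))%180)
for n,(x0,y0,x1,y1) in dict(nut=(296,134,318,156),btn=(283,152,312,184),cap=(318,150,350,182),tee=(278,222,312,240),coup=(242,226,260,244)).items():
    t=cv2.cvtColor(a0[y0:y1,x0:x1],cv2.COLOR_BGR2GRAY);b=cv2.cvtColor(a[y0-8:y1+8,x0-8:x1+8],cv2.COLOR_BGR2GRAY)
    q=cv2.minMaxLoc(cv2.matchTemplate(b,t,cv2.TM_CCOEFF_NORMED));print(n,round(q[1],3),np.array(q[3])-8)
a=a[130:250,195:355]
cv2.imwrite('pics/t12c.png',cv2.resize(a,None,fx=5,fy=5,interpolation=cv2.INTER_CUBIC))
E
```

```text
clock: 12.05
position: [0.6114, 0.1322, 0.3544]
tool_rot: [2.438, 1.568, 0.491]
force: [-0.1, 0.1, -1.6]
grip_width: 0.0004
clock: 12.75
position: [0.6184, 0.3554, 0.3542]
tool_rot: [2.092, 1.569, 0.146]
force: [-0.1, 0.4, 0.7]
grip_width: 0.0001
58.7284702493821
nut 0.999 [0 0]
btn 0.999 [0 0]
cap 0.998 [0 0]
tee 0.999 [0 0]
coup 0.877 [1 0]
```

View pics/t12c.png

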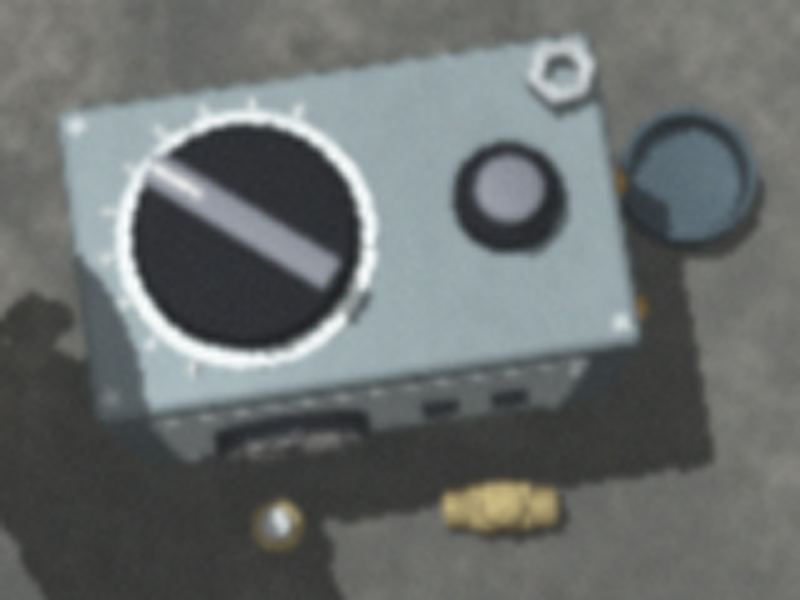

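The dial still points at the fourth stop at about (226,164), the button looks as it did at the start (up), and the fittings are in place. The coupler's weaker match comes from the arm's shadow. I'm handing in.

```bash
python3 -c "
from workcell import bot
print(bot.job_done())"
```

```text
the job is handed in; nothing more can be done
None
```

The dial is four clicks up, the button was pressed once after that, and the job was handed in at about 12.8 s of the 48 s allowed. `job_done` gives no verdict, so these are my own checks.

- **Dial:** I pushed it round clockwise with the shut fingertip on one side of the bar. In the top view it went from 138.3° to 58.3° (80.0°). It read 58.7° in the last picture, which is still the fourth stop within measuring error. The push force was at most about 6 N in the readings at the end of each move.
- **Button:** It reached a hard stop about 6 mm below first contact, with about 5 N of spring force just before. The reading at the stop was 18 N. After release it matches its starting picture, so it is up again.
- **Loose fittings:** The nut, cap and tee match their starting pictures with no shift. The coupler matched less well (0.88, 1 pixel off, about 2 mm) because it lies in the arm's shadow. It looks unmoved and nothing came near it.
- **Robot:** The arm ended well clear and touching nothing.

The first move was refused because the rows lacked some keys. Nothing moved on that call.

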